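# Pack a dismantled watch into its stacking service tray

### The arm

A 6-joint arm with a two-finger parallel gripper is mounted at the origin on the work surface. World frame = base frame: x ahead of the robot, y to its left, z up, the work surface at z = 0. Lengths are in mm, angles in rad, forces in N, time in s.
With the tool pointing down it reaches from about 350 to 875 mm from the base axis. Payload 4.2 kg.
Tool frame: the origin (TCP) lies between the finger pads; the fingertips stand 14 mm ahead of it and the grasp point (between the pads) lies 5 mm behind it; z points along the fingers, y is the line along which they close (so a half turn about z gives the same grasp; the last joint's range is limited). The gripper opens to 85 mm and grips with 20 to 120 N. Pads are 22 mm wide; open, the fingers measure 114 mm over their backs; the gripper's body (76 mm by 85 mm) begins 54 mm behind the grasp point. The pads swing forward as they close: fully open they stand 13 mm farther back than shut.
Start: joints at [1.575, 0.385, 0.008, 0, -1.194, -0.259], TCP at [157.501, 604.808, 245.312] pointing down, gripper open.
Joint ranges: [-3.14, 3.14], [-1.21, 2.06], [-1.07, 1.41], [-3.16, 2.05], [-2.99, -0.16], [-3.1, 3.1]. Speed limits (rad/s): [2.79, 2.79, 3.14, 3.14, 3.14, 3.14].

### API

Orientations are given as a unit quaternion [x, y, z, w].
In Python, from bench import * gives the robot as it stands.
- The arm moves only by the tool carry_out, never from a script. Its argument "motion" is a list of rows, each a list of 7 numbers: the turn, a rotation vector about the tool's x, y, z in rad, then the shift along the tool's x, y, z in mm, then the opening, from -1 (shut) to 1 (fully open), so that 0 is half open. A call has 1 to 5 rows; each row is the pose to reach, as a shift and turn from the pose commanded when the call began, along the tool's axes at that moment; what a row does not reach only later rows make up. A row lasts 1/8 s, in which the tool goes at most 62.5 mm and 10.7 degrees, less where a joint would pass 70% of its speed; a pose out of reach is approached as far as the arm can. A call with a gripper value outside its range is refused whole. The fingers move at their own pace and stop on an object; the grip force is fixed at half the most. Time passes only in rows, so rows that repeat a pose let the fingers close. It gives the time, the measured TCP pose, the force, the opening and the grip force at its end, in the units of the state.
- read_state(): the state, without advancing time (a new reading comes with each control period).
- get_image(name): name is "scene" or "top" or "wrist"; returns a dict with "color" (480x640x3 uint8, blue, green, red), "mtx" (3x3 intrinsics, pixels), "position" and "orientation" of the camera in the world. Camera axes: x right, y down, z forward; pixel columns grow to the right and rows downward; lengths in mm; the calibration is good to about 2 mm. A picture is of the moment at which its call begins. There is no depth.
- job_done(): hands the job in; it is judged then, once.
The state is a dict: "clock": time; "joints": joint angles; "joint_vel": joint speeds; "joint_efforts": joint torques, N m; "position": TCP position; "ee_rot": TCP orientation; "contact_force": force on the tool from outside, world axes, zero at the start; "wrist_torque": the same for the moment, N m; "gripper_width": finger opening in mm; "grasp_force": force on a finger pad.
Only numpy, scipy, OpenCV 4.12 (cv2) and the standard library are available. Lean on these libraries where they do the work, as an engineer would, in place of code of your own. Each camera call takes 0.05 s, during which the arm holds its last target. There are 200 camera calls.

### The job

Pack up the dismantled watch: put its case, its movement and the small screw tin flat into the pocket tray, each in the pocket of its size (case large, movement middle, small tin small). Then stack the tray with the handle on top, its four corner pins fully down in the sockets. The spare bezel, empty holder, large tin, loupe and tweezers do not belong: leave them where they lie.

Things in the scene. Friction and masses are not known exactly. Their poses are not given: they have to be found in the camera images.
- pocket_tray: Lower tray, white, loose, 0.7 kg, 220 (x) x 78 (y) mm, deck 8 mm high. Round pockets 5 mm deep (floor at z = 3 mm), centres at y = 0: large (66 mm wide) x = -55, middle (50) x = +8, small (42) x = +60 mm. Corner posts 18 mm square, 28 mm high, at x = +-101, y = +-30 mm, each with a 12 mm square socket 10 mm deep in its top. Origin: centre of underside; z up, x lengthwise to the small pocket.
- handle_tray: Upper tray, white, empty, 0.22 kg, 220 (x) x 78 (y) mm, walls to z = 21 mm. Stands on 4 corner pins (8 mm thick, tapered to 3, 9 mm long) at x = +-101, y = +-30 mm. Handle bar along x in its middle: 90 long, 12 thick (y), z = 38 to 54 mm. Origin: tray centre at pin-tip height; z up. Home (either way round) its origin is 19 mm above the lower tray's; pins standing on the posts: 28 mm.
- watch_case: Empty steel wristwatch case: a ring 42 mm across and 13 mm high, with two pairs of strap lugs that reach to 26 mm from the centre at +y and -y (52 mm over the lugs). Its plain round flanks at +x and -x (42 mm apart) are the place to grip. About 50 g. Origin: centre of the underside, z up.
- movement: The watch movement, brass and steel with wheels and bridges showing, fixed in a solid round aluminium holder 34 mm across; holder 13 mm high, 16 mm with the movement. About 60 g; grip the holder. Origin: centre of the underside, z up.
- small_tin: Small round aluminium screw tin with a glass window in its lid, 26 mm across, 15 mm high, closed, about 30 g. Origin: centre of the underside, z up.
- bezel: Look-alike, stays: a spare steel bezel, a plain ring without lugs, 42 mm across, 8 mm high, loose. Origin: centre of the underside.
- empty_holder: Look-alike, stays: an aluminium holder ring like the movement's, 34 mm across, 13 mm high, but open in the middle with no movement in it, loose. Origin: centre of the underside.
- large_tin: Look-alike, stays: a round aluminium tin like the small one but 40 mm across and 18 mm high, loose. Origin: centre of the underside.
- loupe: Stays: black eye loupe standing beyond the parts, 33 mm across, 26 mm high, loose. Origin: centre of the underside.
- tweezers: Stays: brass tweezers lying beyond the parts, 132 mm long (along x), 15 mm wide, 6 mm high, loose. Origin: the middle of the length, on the bench.
Not all that is in view belongs to the job. What is shaped like the handle_tray but purple or yellow is not meant.

How it is judged (in metres and radians):
On the way:
1. case, movement and small tin each lie flat in their own pocket of the pocket tray, let go, with the handle tray not yet over it (x of watch_case in the frame of pocket_tray between -0.067 and -0.043 m and y of watch_case in the frame of pocket_tray between -0.012 and 0.012 m and z of watch_case in the frame of pocket_tray between 0.0005 and 0.0055 m and angle between each of watch_case, movement, small_tin's own z axis and vertical below 0.1 rad and x of movement in the frame of pocket_tray between -0.004 and 0.02 m and y of movement in the frame of pocket_tray between -0.012 and 0.012 m and z of movement in the frame of pocket_tray between 0.0005 and 0.0055 m and x of small_tin in the frame of pocket_tray between 0.048 and 0.072 m and y of small_tin in the frame of pocket_tray between -0.012 and 0.012 m and z of small_tin in the frame of pocket_tray between 0.0005 and 0.0055 m and contact force between the fingers and watch_case below 0.05 N and contact force between the fingers and movement below 0.05 N and contact force between the fingers and small_tin below 0.05 N and horizontal distance between handle_tray and pocket_tray above 0.1 m), for 0.2 s.
At the end, for the whole second after the job is handed in: Case, movement and small tin lie flat on the floors of the large, middle and small pockets (within 12 mm of centre along each tray axis); the handle tray is level on top, pins home (4 mm sideways, 16.5-20.5 mm up, 0.06 rad, either way round); all at rest; the five others within 20 mm (x of watch_case in the frame of pocket_tray between -0.067 and -0.043 m and y of watch_case in the frame of pocket_tray between -0.012 and 0.012 m and z of watch_case in the frame of pocket_tray between 0.0005 and 0.0055 m and angle between each of watch_case, movement, small_tin's own z axis and vertical below 0.1 rad and x of movement in the frame of pocket_tray between -0.004 and 0.02 m and y of movement in the frame of pocket_tray between -0.012 and 0.012 m and z of movement in the frame of pocket_tray between 0.0005 and 0.0055 m and x of small_tin in the frame of pocket_tray between 0.048 and 0.072 m and y of small_tin in the frame of pocket_tray between -0.012 and 0.012 m and z of small_tin in the frame of pocket_tray between 0.0005 and 0.0055 m and x of handle_tray in the frame of pocket_tray between -0.004 and 0.004 m and y of handle_tray in the frame of pocket_tray between -0.004 and 0.004 m and z of handle_tray in the frame of pocket_tray between 0.0165 and 0.0205 m and angle between the x axis of handle_tray and the x axis of pocket_tray, either way round below 0.06 rad and angle between each of handle_tray, pocket_tray's own z axis and vertical below 0.03 rad and linear speed of each of watch_case, movement, small_tin, handle_tray, pocket_tray below 0.01 m/s); the robot touches nothing.
It fails at once if the spare bezel was shifted by more than 20 mm (distance of bezel from where it was at the start of the episode above 0.02 m).
It fails at once if the empty holder was shifted by more than 20 mm (distance of empty_holder from where it was at the start of the episode above 0.02 m).
It fails at once if the large tin was shifted by more than 20 mm (distance of large_tin from where it was at the start of the episode above 0.02 m).
It fails at once if the loupe was shifted by more than 20 mm (distance of loupe from where it was at the start of the episode above 0.02 m).
It fails at once if the tweezers was shifted by more than 20 mm (distance of tweezers from where it was at the start of the episode above 0.02 m).
It also fails if it takes over 106 s, if anything falls off the work surface, if the arm or the gripper's body presses on something with over 40 N, if the wrist force passes 120 N, or if a joint passes its speed limit or range.

## Working session

There is one attempt and no reset: what is moved stays moved. The work goes in short steps, Python scripts to look and compute and a tool call to move; the robot and the scene stay as the last step left them, time stands still between calls to the robot, and variables do not carry over. Pictures are saved under pics/ and viewed, at most 14 in all, crops included, and the job is handed in when it is done.

Besides the shell and the picture viewer there is one more tool, called after ">>>" as a command line: name --pt "numbers of a row" for each row, then --argument value for the rest. carry_out: Moves the arm, as the interface text tells. Its arguments: {"type":"object","properties":{"motion":{"type":"array"}},"required":["motion"]}

```bash
ls; mkdir -p pics; cat > h.py <<'E'
from bench import *
import numpy as np, cv2
from scipy.spatial.transform import Rotation as R
def snap(n,f):
    g=get_image(n); cv2.imwrite('pics/'+f,g['color']); np.save('pics/'+f+'.npy',g,allow_pickle=True); return g
def load(f): return np.load('pics/'+f+'.npy',allow_pickle=True).item()
def ray(g,px,z):
    px=np.atleast_2d(np.array(px,float))
    d=np.c_[px,np.ones(len(px))]@np.linalg.inv(g['mtx']).T
    d=R.from_quat(g['orientation']).apply(d); p=np.array(g['position'])
    return p+d*((z-p[2])/d[:,2])[:,None]
def proj(g,P):
    q=R.from_quat(g['orientation']).inv().apply(np.atleast_2d(P)-np.array(g['position']))@np.array(g['mtx']).T
    return q[:,:2]/q[:,2:]
E
python3 - <<'E'
from h import *
for n in ['scene','top']:
    g=snap(n,n+'1.png'); print(n,g['mtx'],g['position'],g['orientation'])
print(read_state())
E
```

```text
pics
scene [[582.99724856   0.         320.19491705]
 [  0.         582.99724856 239.79629566]
 [  0.           0.           1.        ]] [1208.37332741 -366.0249476   856.8402796 ] [ 0.79660247  0.46920636 -0.2022644  -0.32304646]
top [[454.16120143   0.         310.24228423]
 [  0.         454.16120143 240.64037483]
 [  0.           0.           1.        ]] [399.38561408   5.08040209 918.15601826] [ 0.70906475 -0.70315153  0.03902982 -0.03580193]
{'clock': 0.1, 'joints': array([ 1.57459777e+00,  3.85468953e-01,  6.75482766e-03, -3.79541499e-04,
       -1.19401038e+00, -2.58603413e-01]), 'joint_vel': array([-9.97783233e-04, -2.25599961e-03,  1.87417911e-03,  1.89420991e-03,
        7.71723474e-05,  2.12773026e-04]), 'joint_efforts': array([-8.27712802e-05, -3.93317306e+01,  1.88930207e+01,  4.19803619e+00,
       -2.61017376e-03,  2.76044062e-06]), 'position': array([157.40363165, 604.34373797, 244.34264509]), 'ee_rot': array([ 9.91886093e-01, -1.27125989e-01, -4.87471682e-05,  9.78878723e-04]), 'contact_force': array([ 0.43140934, -0.49936032, -0.04668075]), 'wrist_torque': array([-0.0449693 , -0.00138934, -0.00515808]), 'grasp_force': 0.0, 'gripper_width': 85.63534524569322}
```

View pics/top1.png

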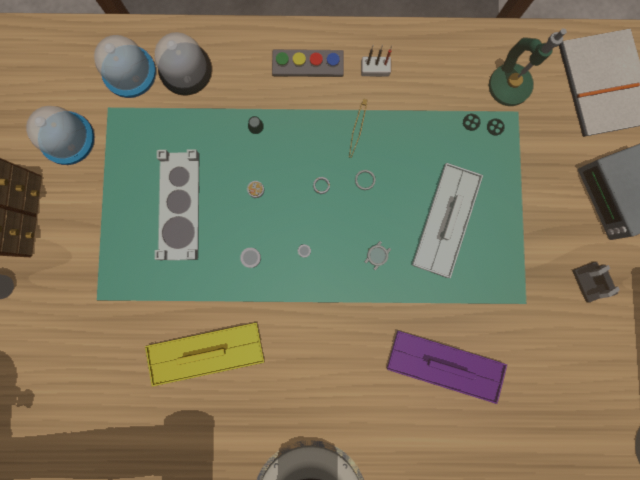

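View pics/scene1.png

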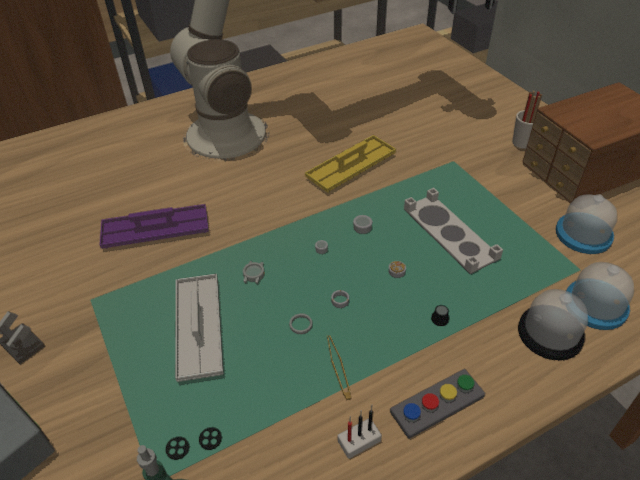

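The top view shows the movement at (255,189), the empty holder at (321,185), the bezel at (365,180), the large tin at (250,258), the small tin at (304,251), and the lugged case at (378,255). The pocket tray is around (178,205), with its small pocket towards image top. The white handle tray is at (447,220). Next I measure these positions.

```bash
cat > m.py <<'E'
from h import *
import sys
g=load('top1.png'); c=g['color']; 
hsv=cv2.cvtColor(c,cv2.COLOR_BGR2HSV)
m=((hsv[...,0]>68)&(hsv[...,0]<95)&(hsv[...,1]>90)).astype(np.uint8)
roi=np.zeros_like(m); roi[112:298,106:518]=1
o=((1-m)&roi).astype(np.uint8)
cs,_=cv2.findContours(o,cv2.RETR_EXTERNAL,cv2.CHAIN_APPROX_NONE)
for k in cs:
    if cv2.contourArea(k)<40: continue
    x,r=cv2.minEnclosingCircle(k); z=8
    rr=cv2.minAreaRect(k)
    print(np.round(x),round(r,1),'rect',np.round(rr[0],1),np.round(rr[1],1),round(rr[2],1),'world z8',ray(g,rr[0],8)[0].round(0),'z20',ray(g,rr[0],20)[0].round(0))
    if cv2.contourArea(k)>2000: print(ray(g,cv2.boxPoints(rr),24).round(0).tolist())
E
python3 m.py
```

```text
[312. 204.] 225.2 rect [311.5 204.5] [411. 185.] 0.0 world z8 [570.  -1.   8.] z20 [568.  -1.  20.]
[[380.0, 399.0, 24.0], [754.0, 419.0, 24.0], [763.0, -420.0, 24.0], [387.0, -404.0, 24.0]]
```

```bash
python3 - <<'E'
from h import *
g=load('top1.png');h=cv2.cvtColor(g['color'],cv2.COLOR_BGR2HSV)
for p in [(130,130),(300,280),(480,280),(215,180),(430,150)]: print(h[p[1],p[0]])
E
sed -i 's/>68)/>60)/; s/<95)/<100)/; s/>90))/>70))/' m.py; python3 m.py
```

```text
[ 77  93 129]
[ 75  77 142]
[ 75  78 134]
[ 77  88 134]
[ 75  82 133]
[250. 257.] 10.9 rect [249.8 257.3] [21.2 20.5] 45.0 world z8 [462. 122.   8.] z20 [461. 121.  20.]
[304. 250.] 7.3 rect [304.  250.5] [13. 14.] 90.0 world z8 [476.  14.   8.] z20 [475.  14.  20.]
[378. 256.] 15.0 rect [377.2 255.2] [22.2 27.4] 37.9 world z8 [ 468. -134.    8.] z20 [ 467. -132.   20.]
[255. 189.] 9.2 rect [255.  188.5] [17. 18.] 90.0 world z8 [602. 115.   8.] z20 [599. 113.  20.]
[321. 185.] 8.9 rect [321. 185.] [17. 17.] 45.0 world z8 [611. -20.   8.] z20 [608. -19.  20.]
[365. 179.] 10.7 rect [364.9 179.4] [20.6 20.9] 76.0 world z8 [ 623. -109.    8.] z20 [ 620. -108.   20.]
[448. 220.] 58.0 rect [447.5 220.3] [ 42.7 110.5] 18.2 world z8 [ 540. -277.    8.] z20 [ 538. -273.   20.]
[[446.0, -196.0, 24.0], [658.0, -269.0, 24.0], [631.0, -350.0, 24.0], [420.0, -275.0, 24.0]]
[176. 204.] 58.9 rect [176.5 204.5] [ 44.  111.4] 0.7 world z8 [568. 273.   8.] z20 [565. 270.  20.]
[[454.0, 309.0, 24.0], [679.0, 316.0, 24.0], [679.0, 227.0, 24.0], [453.0, 222.0, 24.0]]
[495. 126.] 8.7 rect [495.1 126.5] [16.8 17.1] 71.6 world z8 [ 738. -380.    8.] z20 [ 733. -375.   20.]
[255. 124.] 8.8 rect [254.8 124.8] [16.3 14.1] 45.0 world z8 [736. 118.   8.] z20 [732. 117.  20.]
[471. 122.] 8.7 rect [471.  121.5] [16.3 16.3] 45.0 world z8 [ 748. -331.    8.] z20 [ 743. -326.   20.]
[357. 134.] 23.9 rect [355.7 134.2] [ 9.7 47.5] 14.0 world z8 [718. -91.   8.] z20 [714. -90.  20.]
```

```bash
cat >> h.py <<'E'
def go(x,y,z,ang=None,s=None):
    """shift/turn in tool axes to reach TCP (x,y,z), tool y axis at world angle ang (deg, mod 180)"""
    s=s or read_state(); r=R.from_quat(s['ee_rot'])
    d=r.inv().apply(np.array([x,y,z])-s['position'])
    a=0 if ang is None else ang
    cand=[]
    for k in (0,180):
        t=np.deg2rad(a+k); Y=np.array([np.cos(t),np.sin(t),0]); Z=np.array([0,0,-1.]); X=np.cross(Y,Z)
        cand.append((r.inv()*R.from_matrix(np.c_[X,Y,Z])).as_rotvec())
    cand.sort(key=np.linalg.norm)
    print('turn',cand[0].round(4),'shift',d.round(1),'pos',s['position'].round(1),'j6',s['joints'][5].round(2),'w',round(s['gripper_width'],1),'t',round(s['clock'],2),'F',s['contact_force'].round(1))
E
python3 -c "
from h import *
go(560,200,300,90)"
```

```text
turn [ 2.000e-03  1.000e-04 -2.549e-01] shift [491.6 289.9 -55. ] pos [157.4 604.3 244.3] j6 -0.26 w 85.6 t 0.1 F [ 0.4 -0.5 -0. ]
```

>>> carry_out --pt "0 0 -0.255 491 290 -55 1" --pt "0 0 -0.255 491 290 -55 1" --pt "0 0 -0.255 491 290 -55 1" --pt "0 0 -0.255 491 290 -55 1" --pt "0 0 -0.255 491 290 -55 1"

```text
clock: 0.72
position: [377.7, 382.5, 275.3]
ee_rot: [1.0, 0.0, -0.0, 0.0]
contact_force: [2.2, 0.4, -0.4]
gripper_width: 85.4
grasp_force: 0.0
```

```bash
python3 -c "
from h import *
go(560,200,300,90)"
```

```text
turn [0.0003 0.0003 0.0006] shift [182.1 182.6 -24.7] pos [377.7 382.5 275.3] j6 0.48 w 85.4 t 0.72 F [ 2.2  0.4 -0.4]
```

>>> carry_out --pt "0 0 0 182 182 -25 1" --pt "0 0 0 182 182 -25 1" --pt "0 0 0 182 182 -25 1" --pt "0 0 0 182 182 -25 1" --pt "0 0 0 182 182 -25 1"

```text
clock: 1.35
position: [560.8, 199.3, 299.7]
ee_rot: [1.0, -0.002, -0.0, 0.0]
contact_force: [-0.6, 0.1, -0.2]
gripper_width: 85.4
grasp_force: 0.0
```

```bash
python3 -c "
from h import *
go(560,200,300,90)
g=snap('wrist','w1.png');print(g['mtx'],g['position'],R.from_quat(g['orientation']).as_matrix().round(3))"
```

```text
turn [ 0.0007  0.0007 -0.005 ] shift [-0.8 -0.7 -0.3] pos [560.8 199.3 299.7] j6 0.95 w 85.4 t 1.35 F [-0.6  0.1 -0.2]
[[335.94746046   0.         318.3402024 ]
 [  0.         335.94746046 240.39495416]
 [  0.           0.           1.        ]] [627.28694914 199.52420057 427.71233775] [[-0.005 -0.964 -0.265]
 [-1.     0.005 -0.   ]
 [ 0.002  0.265 -0.964]]
```

View pics/w1.png

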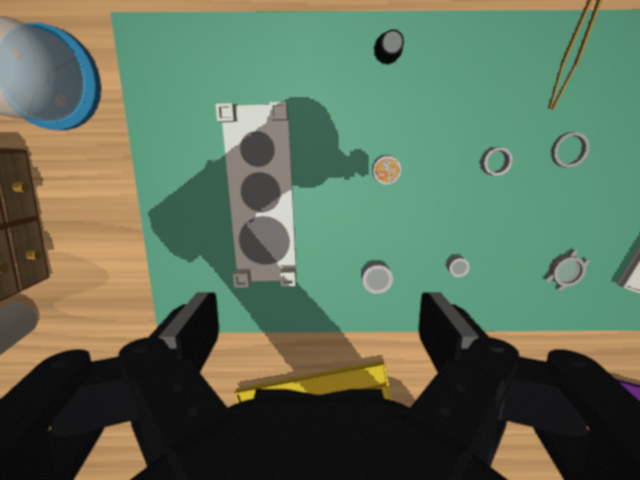

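The wrist view shows the tray sockets at about (226,113), (279,112), (241,279) and (288,278). The pockets are at (257,149), (260,191) and (264,240), the movement at (387,170), the small tin at (459,267), and the case at (569,269).

```bash
cat > m2.py <<'E'
from h import *
g=load('w1.png')
P=ray(g,[(226,113),(279,112),(241,279),(288,278)],28); print('sockets',P.round(1).tolist(),P.mean(0).round(1))
print('d',[np.linalg.norm(P[i]-P[j]).round(1) for i,j in((0,1),(2,3),(0,2),(1,3))],'ang',[np.degrees(np.arctan2(*(P[i]-P[j])[1::-1])).round(2) for i,j in ((0,2),(1,3))])
print('pockets',ray(g,[(257,149),(260,191),(264,240)],8).round(1).tolist())
hsv=cv2.cvtColor(g['color'],cv2.COLOR_BGR2HSV)
m=~((hsv[...,0]>60)&(hsv[...,0]<100)&(hsv[...,1]>70))
m[:, :300]=0; m[300:]=0; m[:15]=0
cs,_=cv2.findContours(m.astype(np.uint8),cv2.RETR_EXTERNAL,cv2.CHAIN_APPROX_NONE)
for k in cs:
    if cv2.contourArea(k)<100: continue
    x=cv2.minAreaRect(k); W=ray(g,k[:,0],7)[:,:2].astype(np.float32); c,r=cv2.minEnclosingCircle(W)
    b=cv2.minAreaRect(W)
    print(np.round(x[0]),'circ',np.round(c,1),round(r,1),'rect',np.round(b[0],1),np.round(b[1],1),round(b[2],1))
E
python3 m2.py
```

```text
sockets [[665.7, 301.8, 28.0], [666.4, 242.5, 28.0], [467.1, 298.1, 28.0], [468.1, 238.2, 28.0]] [566.8 270.1  28. ]
d [np.float64(59.2), np.float64(59.9), np.float64(198.6), np.float64(198.4)] ang [np.float64(1.06), np.float64(1.25)]
pockets [[626.7, 272.7, 8.0], [576.2, 271.6, 8.0], [513.0, 269.7, 8.0]]
[434. 296.] circ [430.9  41.4] 16.2 rect [433.2  41.4] [31.9 10.3] 89.7
[377. 277.] circ [459.6 122.1] 24.0 rect [460.2 120.9] [43.2 45.8] 89.7
[458. 266.] circ [475.5  14.7] 17.1 rect [475.5  14.6] [33.7 27.6] 49.4
[567. 270.] circ [ 468.7 -131.6] 30.2 rect [ 468.8 -131.9] [51.4 54.6] 53.7
[628. 270.] circ [ 468.6 -228. ] 34.3 rect [ 465.1 -214. ] [68.7 28.8] 13.9
[386. 170.] circ [601.5 115.4] 18.5 rect [601.4 115.2] [36.  34.9] 89.7
[496. 162.] circ [610.6 -18.2] 19.8 rect [610.3 -18.2] [39.5 34.5] 89.7
[570. 149.] circ [ 623.7 -106. ] 23.0 rect [ 624.3 -106.1] [43.8 42.8] 50.4
[389.  46.] circ [737.7 118.8] 16.9 rect [737.6 119.1] [27.6 33.2] 66.4
[571.  60.] circ [719.1 -90. ] 51.0 rect [719.9 -87.2] [ 20.6 101.6] 73.9
```

```bash
python3 -c "
from h import *
go(601.5,115.3,60,91.2)"
```

```text
turn [ 0.0008  0.001  -0.0247] shift [ 41.8  84.4 239.6] pos [560.3 200.  299.5] j6 0.95 w 85.4 t 1.4 F [-0.1 -0.2  0.6]
```

>>> carry_out --pt "0 0 -0.025 42 84 239.5 0.3" --pt "0 0 -0.025 42 84 239.5 0.3" --pt "0 0 -0.025 42 84 239.5 0.3" --pt "0 0 -0.025 42 84 239.5 0.3" --pt "0 0 -0.025 42 84 239.5 0.3"

```text
clock: 2.02
position: [597.3, 117.0, 56.0]
ee_rot: [1.0, 0.012, -0.005, 0.002]
contact_force: [0.1, -0.8, 1.1]
gripper_width: 55.4
grasp_force: 0.0
```

```bash
python3 -c "
from h import *
go(601.5,115.3,20,91.2)
g=snap('wrist','w2.png')
print(proj(g,[[601.5,115.3,13],[618.5,115.3,13],[601.5,132.3,13]]))"
```

```text
turn [0.0037 0.0101 0.0033] shift [ 4.5  1.7 36. ] pos [597.3 117.   56. ] j6 1.14 w 55.4 t 2.02 F [ 0.1 -0.8  1.1]
[[321.87623166 267.262125  ]
 [322.75505711 236.88893769]
 [290.3610746  266.59507671]]
```

View pics/w2.png

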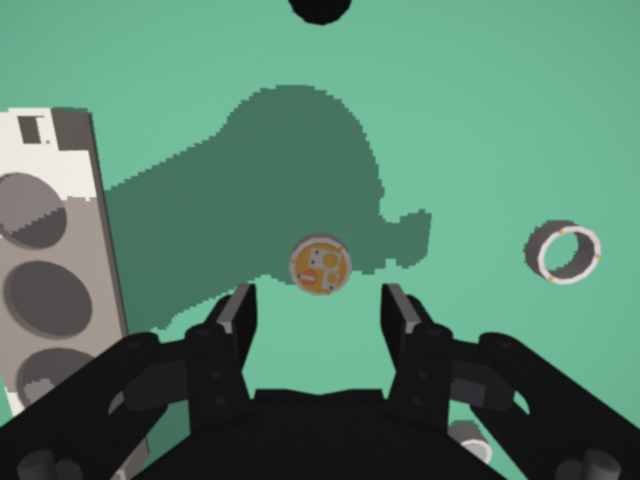

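The movement sits at (321,264), between the fingers and within 2 mm of the predicted pixel.

>>> carry_out --pt "0 0 0 1 0 20 0.3" --pt "0 0 0 1 0 40 0.3" --pt "0 0 0 1 0 40 0.3" --pt "0 0 0 1 0 40 0.3"

```text
clock: 2.58
position: [603.1, 119.7, 23.3]
ee_rot: [1.0, 0.013, 0.002, -0.001]
contact_force: [0.4, 1.1, 0.2]
gripper_width: 55.6
grasp_force: 0.0
```

```bash
python3 -c "
from h import *
go(601.5,115.3,20,91.2)"
```

```text
turn [-0.0013 -0.004   0.006 ] shift [-1.8  4.4  3.3] pos [603.1 119.7  23.3] j6 1.14 w 55.6 t 2.58 F [0.4 1.1 0.2]
```

>>> carry_out --pt "0 0 0 0 4 3.5 0.3" --pt "0 0 0 0 4 3.5 0.3" --pt "0 0 0 0 4 3.5 0.3"

```text
clock: 2.95
position: [602.1, 114.2, 17.5]
ee_rot: [1.0, 0.012, 0.0, -0.0]
contact_force: [-1.0, -0.7, -0.3]
gripper_width: 55.2
grasp_force: 0.0
```

```bash
python3 -c "
from h import *
go(602.5,115.3,20,91.2)"
```

```text
turn [-0.0001 -0.0003  0.004 ] shift [ 0.4 -1.1 -2.5] pos [602.1 114.2  17.5] j6 1.14 w 55.2 t 2.95 F [-1.  -0.7 -0.3]
```

>>> carry_out --pt "0 0 0 0 0 -2 0.3" --pt "0 0 0 0 0 -2 0.3" --pt "0 0 0 0 0 -2 -0.5" --pt "0 0 0 0 0 -2 -0.5" --pt "0 0 0 0 0 -2 -0.5"

```text
clock: 3.58
position: [602.2, 114.4, 19.8]
ee_rot: [1.0, 0.013, 0.0, -0.0]
contact_force: [-0.7, 0.6, 3.6]
gripper_width: 30.8
grasp_force: 59.1
```

```bash
python3 -c "
from h import *
s=read_state();go(575.3,270.8,70,91.2);print(s['grasp_force'],s['joint_vel'].round(3))"
```

```text
turn [-0.0001 -0.0006  0.0045] shift [ -22.9 -157.   -50.2] pos [602.2 114.4  19.8] j6 1.14 w 30.8 t 3.58 F [-0.7  0.6  3.6]
59.0835303068161 [ 0.     0.    -0.001 -0.001  0.001  0.001]
```

```bash
python3 -c "
from h import *
g=snap('wrist','w3.png'); c=g['color'][200:420,180:460]; cv2.imwrite('pics/w3c.png',cv2.resize(c,None,fx=2.7,fy=2.7,interpolation=2))"
```

```text
(no output)
```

View pics/w3c.png

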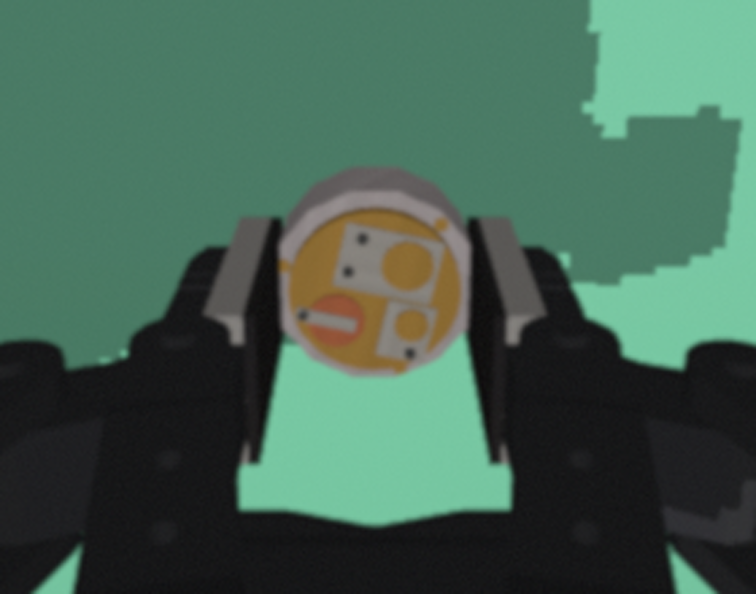

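The movement is gripped by its holder, centred between the pads. Next I lift it and carry it to the middle pocket.

>>> carry_out --pt "0 0 0 0 0 -50 -0.5" --pt "0 0 0 -23 -60 -50 -0.5" --pt "0 0 0 -23 -157 -50 -0.5" --pt "0 0 0 -23 -157 -50 -0.5" --pt "0 0 0 -23 -157 -50 -0.5"

```text
clock: 4.25
position: [574.5, 273.3, 68.6]
ee_rot: [1.0, 0.014, -0.0, -0.0]
contact_force: [0.2, -0.1, -0.4]
gripper_width: 30.6
grasp_force: 59.5
```

>>> carry_out --pt "0 0 0 0 0 0 -0.5" --pt "0 0 0 0 0 0 -0.5"

```text
clock: 4.5
position: [574.9, 269.3, 69.0]
ee_rot: [1.0, 0.012, -0.0, 0.0]
contact_force: [-0.5, -0.0, 0.2]
gripper_width: 30.7
grasp_force: 59.5
```

```bash
python3 -c "
from h import *
go(575.3,270.8,23.5,91.2)
g=snap('wrist','w4.png')
T=lambda x,y,z:[567+x-.02*y,270.7+.02*x+y,z]
print(proj(g,[T(-101,30,28),T(-101,-30,28),T(101,30,28),T(101,-30,28),T(60,0,8),T(8,0,8)]).round(0))"
```

```text
turn [0.0005 0.0009 0.0027] shift [ 0.5 -1.5 45.5] pos [574.9 269.3  69. ] j6 0.9 w 30.7 t 4.5 F [-0.5 -0.   0.2]
[[267. 440.]
 [364. 440.]
 [252.  88.]
 [381.  89.]
 [316. 175.]
 [316. 264.]]
```

View pics/w4.png

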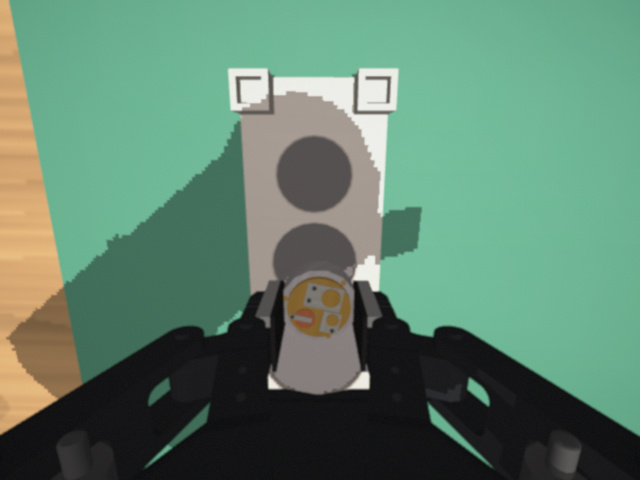

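The tray prediction fits: the small pocket is at (314,174) and the posts at (253,90) and (376,90). That puts the tray about 1 mm further in +y. Next I lower the movement.

>>> carry_out --pt "0 0 0 0.5 -2 35 -0.5" --pt "0 0 0 0.5 -2 40 -0.5" --pt "0 0 0 0.5 -2 45 -0.5" --pt "0 0 0 0.5 -2 45 -0.5" --pt "0 0 0 0.5 -2 45 -0.5"

```text
clock: 5.18
position: [576.0, 273.0, 25.3]
ee_rot: [1.0, 0.013, 0.001, -0.0]
contact_force: [1.0, 1.1, -0.7]
gripper_width: 30.6
grasp_force: 59.5
```

```bash
python3 -c "
from h import *
go(575.3,271.5,23,91.2)"
```

```text
turn [-0.0009 -0.0014  0.0043] shift [-0.7  1.4  2.3] pos [576.  273.   25.3] j6 0.9 w 30.6 t 5.17 F [ 1.   1.1 -0.7]
```

Still no contact, so I go down 1.5 mm more, let it settle, and open moderately (to about 45 mm).

>>> carry_out --pt "0 0 0 0 1 1.5 -0.5" --pt "0 0 0 0 1 1.5 -0.5" --pt "0 0 0 0 1 1.5 0.02" --pt "0 0 0 0 1 1.5 0.02" --pt "0 0 0 0 1 1.5 0.02"

```text
clock: 5.8
position: [575.6, 271.7, 22.9]
ee_rot: [1.0, 0.013, 0.0, -0.0]
contact_force: [0.1, 0.1, 0.7]
gripper_width: 43.7
grasp_force: 0.0
```

>>> carry_out --pt "0 0 0 0 0 -20 0.02" --pt "0 0 0 0 0 -50 0.02" --pt "0 0 0 0 0 -90 0.02" --pt "0 0 0 0 0 -90 0.02"

```text
clock: 6.3
position: [577.5, 273.0, 116.9]
ee_rot: [1.0, 0.013, 0.003, -0.002]
contact_force: [-0.2, 0.5, 0.4]
gripper_width: 43.6
grasp_force: 0.0
```

```bash
python3 -c "
from h import *
go(475.5,14.6,100,91.2)"
```

```text
turn [-0.0044 -0.007   0.0049] shift [-108.8  255.8   15.1] pos [577.5 273.  116.9] j6 0.9 w 43.6 t 6.3 F [-0.2  0.5  0.4]
```

>>> carry_out --pt "0 0 0 -108 256 15 0.02" --pt "0 0 0 -108 256 15 0.02" --pt "0 0 0 -108 256 15 0.02" --pt "0 0 0 -108 256 15 0.02" --pt "0 0 0 -108 256 15 0.02"

```text
clock: 6.92
position: [471.4, 10.4, 97.1]
ee_rot: [1.0, 0.011, -0.001, 0.0]
contact_force: [0.5, 0.0, 0.6]
gripper_width: 43.9
grasp_force: 0.0
```

>>> carry_out --pt "0 0 0 0 0 0 0.02" --pt "0 0 0 0 0 0 0.02" --pt "0 0 0 0 0 0 0.02"

```text
clock: 7.3
position: [474.7, 14.0, 97.7]
ee_rot: [1.0, 0.013, 0.0, -0.0]
contact_force: [-0.2, 0.4, -0.2]
gripper_width: 43.5
grasp_force: 0.0
```

```bash
cat >> h.py <<'E'
def blobs(g,z,amin=300,box=None):
    hsv=cv2.cvtColor(g['color'],cv2.COLOR_BGR2HSV)
    m=~((hsv[...,0]>60)&(hsv[...,0]<100)&(hsv[...,1]>70))
    cs,_=cv2.findContours(m.astype(np.uint8),cv2.RETR_EXTERNAL,cv2.CHAIN_APPROX_NONE)
    for k in cs:
        if cv2.contourArea(k)<amin: continue
        W=ray(g,k[:,0],z)[:,:2].astype(np.float32); c,r=cv2.minEnclosingCircle(W); b=cv2.minAreaRect(W)
        print(cv2.boundingRect(k),'circ',np.round(c,1),round(r,1),'rect',np.round(b[0],1),np.round(b[1],1),round(b[2],1))
E
python3 -c "
from h import *
go(475.5,14.6,20,91.2)
g=snap('wrist','w5.png'); blobs(g,15)
print(proj(g,[[475.5,14.6,15],[475.5,14.6,0]]).round(0))"
```

```text
turn [-0.0001 -0.0004  0.0056] shift [ 0.8 -0.5 77.7] pos [474.7  14.   97.7] j6 1.22 w 43.5 t 7.3 F [-0.2  0.4 -0.2]
(0, 282, 640, 198) circ [283.7   7.9] 258.0 rect [369.   10.1] [170.7 516. ] 1.5
(122, 235, 71, 63) circ [463.  120.8] 24.5 rect [463.7 121.6] [40.5 48.4] 49.0
(296, 228, 40, 42) circ [477.6  15.9] 14.4 rect [477.6  16.2] [28.  25.6] 1.5
(486, 221, 88, 82) circ [ 471.8 -125.7] 29.1 rect [ 471.4 -126.1] [48.2 52.1] 53.8
(0, 213, 13, 55) circ [477.8 221.4] 18.8 rect [476.9 217.6] [ 7.7 37.5] 77.5
(498, 0, 80, 47) circ [ 619.4 -101.5] 21.5 rect [ 611.  -101.6] [22.4 42.9] 1.5
(350, 0, 63, 59) circ [608.2 -17. ] 17.9 rect [605.6 -16.9] [28.5 34.2] 1.5
[[318. 252.]
 [318. 246.]]
```

View pics/w5.png

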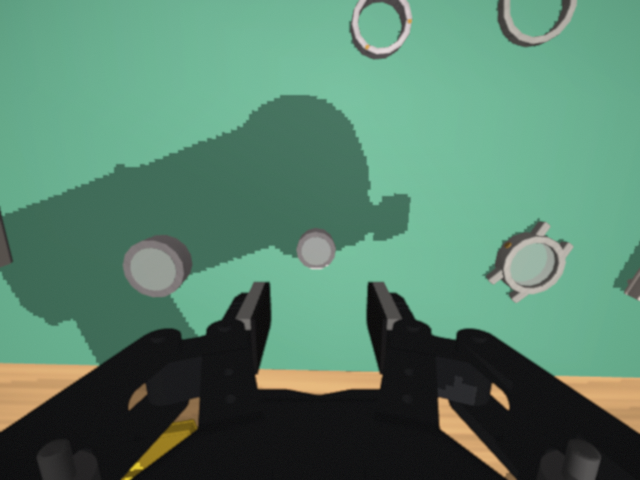

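The small tin's top is at (316,248), i.e. world (477,15.5). The case's lugs are at (543,228), (568,246), (492,280) and (517,296). Next I grasp the tin.

>>> carry_out --pt "0 0 0.005 2.3 -1.2 40 0.02" --pt "0 0 0.005 2.3 -1.2 68 0.02" --pt "0 0 0.005 2.3 -1.2 77 0.02" --pt "0 0 0.005 2.3 -1.2 77 0.02" --pt "0 0 0.005 2.3 -1.2 77 0.02"

```text
clock: 7.98
position: [477.1, 14.7, 21.8]
ee_rot: [1.0, 0.01, 0.001, -0.0]
contact_force: [-0.3, -1.0, -0.3]
gripper_width: 43.4
grasp_force: 0.0
```

>>> carry_out --pt "0 0 0 0 0 0 0.02" --pt "0 0 0 0 0 0 -0.7" --pt "0 0 0 0 0 0 -0.7" --pt "0 0 0 0 0 0 -0.7" --pt "0 0 0 0 0 0 -0.7"

```text
clock: 8.6
position: [476.6, 14.4, 21.8]
ee_rot: [1.0, 0.01, 0.001, -0.0]
contact_force: [-2.0, 0.8, 5.7]
gripper_width: 21.7
grasp_force: 58.5
```

```bash
python3 -c "
from h import *
go(627.3,272.5,85,91.2)
g=load('w5.png')
L=ray(g,[(543,228),(568,246),(492,280),(517,296)],6)[:,:2]; a=L[:2].mean(0);b=L[2:].mean(0)
print(L.round(0).tolist(),L.mean(0).round(1),np.degrees(np.arctan2(*(a-b)[::-1])).round(1))
blobs(get_image('wrist'),15,400)"
```

```text
turn [-0.0003 -0.0013 -0.0004] shift [ 156.  -255.   -62.9] pos [476.6  14.4  21.8] j6 1.22 w 21.7 t 8.6 F [-2.   0.8  5.7]
[[494.0, -136.0], [481.0, -156.0], [455.0, -108.0], [444.0, -128.0]] [ 468.5 -132.1] -36.5
(27, 279, 111, 95) circ [463.7 119.5] 26.8 rect [463.  119.3] [40.7 53.2] 27.1
(0, 268, 640, 212) circ [378.4  11.9] 165.0 rect [436.2  13. ] [115.5 330. ] 1.1
(560, 260, 80, 114) circ [ 472.4 -120. ] 27.8 rect [ 469.9 -111. ] [53.4 34.6] 15.3
(380, 0, 60, 15) circ [593.6 -14.7] 10.3 rect [591.4 -14.7] [ 4.3 20.6] 1.2
```

>>> carry_out --pt "0 0 0 0 0 -50 -0.7" --pt "0 0 0 40 -60 -63 -0.7" --pt "0 0 0 156 -255 -63 -0.7" --pt "0 0 0 156 -255 -63 -0.7" --pt "0 0 0 156 -255 -63 -0.7"

```text
clock: 9.28
position: [603.0, 230.6, 83.8]
ee_rot: [1.0, 0.01, 0.0, -0.0]
contact_force: [0.7, -0.2, 0.3]
gripper_width: 22.0
grasp_force: 58.8
```

>>> carry_out --pt "0 0 0 80 -130 0 -0.7" --pt "0 0 0 80 -130 0 -0.7" --pt "0 0 0 80 -130 0 -0.7"

```text
clock: 9.65
position: [680.4, 363.4, 82.6]
ee_rot: [1.0, 0.011, 0.0, -0.0]
contact_force: [0.1, -1.1, -1.2]
gripper_width: 22.0
grasp_force: 58.8
```

```bash
python3 -c "
from h import *
go(627.3,272.5,85,91.2)"
```

```text
turn [-0.0003 -0.0003  0.0009] shift [-55.1  89.8  -2.5] pos [680.4 363.4  82.6] j6 0.89 w 22.0 t 9.65 F [ 0.1 -1.1 -1.2]
```

>>> carry_out --pt "0 0 0 -55 90 -2.5 -0.7" --pt "0 0 0 -55 90 -2.5 -0.7" --pt "0 0 0 -55 90 -2.5 -0.7" --pt "0 0 0 -55 90 -2.5 -0.7" --pt "0 0 0 -55 90 -2.5 -0.7"

```text
clock: 10.28
position: [627.0, 270.4, 86.0]
ee_rot: [1.0, 0.01, 0.0, -0.0]
contact_force: [0.0, -0.4, -0.2]
gripper_width: 21.9
grasp_force: 58.9
```

```bash
python3 -c "
from h import *
go(627.3,272.5,25,91.2)"
```

```text
turn [-0.0006 -0.0008 -0.0002] shift [ 0.3 -2.1 61. ] pos [627.  270.4  86. ] j6 0.95 w 21.9 t 10.28 F [ 0.  -0.4 -0.2]
```

>>> carry_out --pt "0 0 0 0.3 -2 40 -0.7" --pt "0 0 0 0.3 -2 52 -0.7" --pt "0 0 0 0.3 -2 60 -0.7" --pt "0 0 0 0.3 -2 60 -0.7" --pt "0 0 0 0.3 -2 60 -0.7"

```text
clock: 10.9
position: [627.3, 271.8, 26.9]
ee_rot: [1.0, 0.01, 0.001, -0.0]
contact_force: [1.0, -0.3, 0.1]
gripper_width: 21.8
grasp_force: 59.0
```

```bash
python3 -c "
from h import *
go(627.3,272.5,25,91.2)"
```

```text
turn [-0.0009 -0.0015 -0.0006] shift [ 0.  -0.7  1.9] pos [627.3 271.8  26.9] j6 0.95 w 21.8 t 10.9 F [ 1.  -0.3  0.1]
```

>>> carry_out --pt "0 0 0 0 -0.5 2 -0.7" --pt "0 0 0 0 -0.5 2 -0.7" --pt "0 0 0 0 -0.5 2 -0.15" --pt "0 0 0 0 -0.5 2 -0.15" --pt "0 0 0 0 -0.5 2 -0.15"

```text
clock: 11.52
position: [626.6, 271.9, 23.7]
ee_rot: [1.0, 0.01, -0.0, 0.0]
contact_force: [-0.6, -0.6, -0.9]
gripper_width: 36.4
grasp_force: 0.0
```

>>> carry_out --pt "0 0 0 0 0 -20 -0.15" --pt "0 0 0 0 0 -60 -0.15" --pt "0 0 0 0 0 -100 0.4" --pt "0 0 0 0 0 -100 0.4" --pt "0 0 0 0 0 -100 0.4"

```text
clock: 12.15
position: [626.5, 272.0, 124.8]
ee_rot: [1.0, 0.01, 0.0, -0.0]
contact_force: [-0.3, -0.2, -0.6]
gripper_width: 59.8
grasp_force: 0.0
```

```bash
python3 -c "
from h import *
go(468.5,-132,110,53.5)
g=snap('wrist','w6.png')"
```

```text
turn [-1.00e-03 -2.00e-04  6.57e-01] shift [-166.1  400.7   14.3] pos [626.5 272.  124.8] j6 0.95 w 59.8 t 12.15 F [-0.3 -0.2 -0.6]
```

View pics/w6.png

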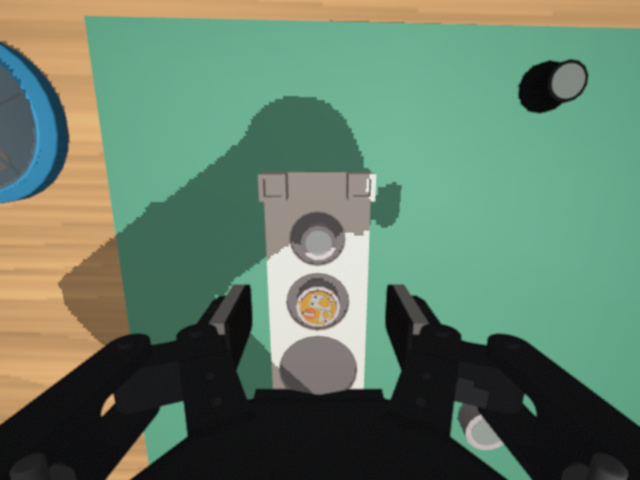

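The tin (317,241) and the movement (317,307) both lie in their pockets. The case is next.

>>> carry_out --pt "0 0 0.657 -166 400 14 0.4" --pt "0 0 0.657 -166 400 14 0.4" --pt "0 0 0.657 -166 400 14 0.4" --pt "0 0 0.657 -166 400 14 0.4" --pt "0 0 0.657 -166 400 14 0.4"

```text
clock: 12.82
position: [511.2, -20.7, 112.9]
ee_rot: [0.95, -0.313, -0.001, 0.001]
contact_force: [0.8, -1.4, 0.8]
gripper_width: 59.6
grasp_force: 0.0
```

```bash
python3 -c "
from h import *
go(468.5,-132,110,53.5)"
```

```text
turn [0.0018 0.0012 0.0003] shift [ 31.9 114.9   3.1] pos [511.2 -20.7 112.9] j6 0.66 w 59.6 t 12.82 F [ 0.8 -1.4  0.8]
```

>>> carry_out --pt "0 0 0 32 115 3 0.4" --pt "0 0 0 32 115 3 0.4" --pt "0 0 0 32 115 3 0.4" --pt "0 0 0 32 115 3 0.4" --pt "0 0 0 32 115 3 0.4"

```text
clock: 13.45
position: [470.7, -129.4, 110.6]
ee_rot: [0.95, -0.312, -0.0, 0.0]
contact_force: [0.0, 1.0, 0.0]
gripper_width: 60.0
grasp_force: 0.0
```

```bash
python3 -c "
from h import *
go(468.5,-132,20,53.5)
g=snap('wrist','w7.png');blobs(g,7)"
```

```text
turn [0.0002 0.0002 0.0019] shift [-0.2  3.3 90.6] pos [ 470.7 -129.4  110.6] j6 0.87 w 60.0 t 13.45 F [0. 1. 0.]
(291, 208, 61, 73) circ [ 468.8 -131.3] 30.2 rect [ 469.  -130.8] [43.2 53.7] 53.6
(0, 178, 640, 302) circ [350.6 -42.9] 291.6 rect [401.5 -80.5] [566.9 263.7] 53.5
(32, 153, 64, 52) circ [610.5 -17.2] 21.2 rect [610.8 -17.4] [42.2 34.3] 53.6
(112, 40, 71, 73) circ [ 623.2 -108. ] 22.1 rect [ 623.1 -107.7] [43.5 41.5] 53.6
(366, 0, 175, 215) circ [ 497.4 -260.3] 80.7 rect [ 496.9 -260.8] [ 86. 138.] 71.2
(25, 0, 41, 46) circ [682.1 -79.7] 14.8 rect [681.7 -82.4] [12.4 29. ] 82.3
```

View pics/w7.png

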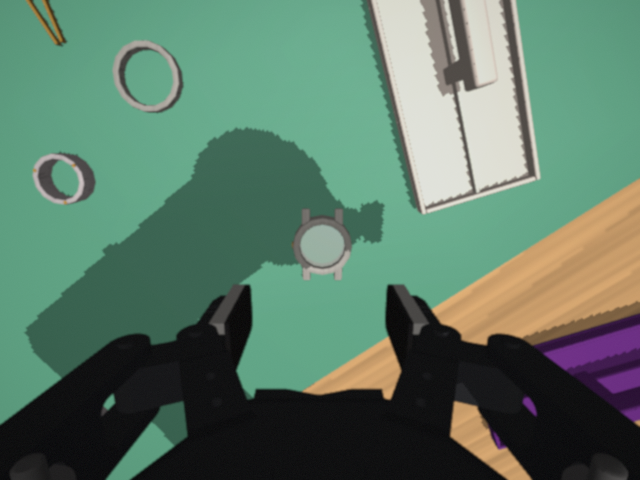

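The case is centred at (322,245), aligned with the gripper, and its measured 43x54 mm matches the part. World position is (469,-131).

>>> carry_out --pt "0 0 0 -0.4 2.3 50 0.4" --pt "0 0 0 -0.4 2.3 80 0.4" --pt "0 0 0 -0.4 2.3 90 0.4" --pt "0 0 0 -0.4 2.3 90 0.4" --pt "0 0 0 -0.4 2.3 90 0.4"

```text
clock: 14.12
position: [469.7, -131.7, 21.9]
ee_rot: [0.95, -0.313, 0.001, -0.0]
contact_force: [0.4, -0.9, -0.2]
gripper_width: 59.9
grasp_force: 0.0
```

```bash
python3 -c "
from h import *
go(469,-131,20,53.6)"
```

```text
turn [-0.0015 -0.0021 -0.0006] shift [-1.  -0.2  1.9] pos [ 469.7 -131.7   21.9] j6 0.87 w 59.9 t 14.12 F [ 0.4 -0.9 -0.2]
```

>>> carry_out --pt "0 0 0 -0.5 0 2.5 0.4" --pt "0 0 0 -0.5 0 2.5 0.4" --pt "0 0 0 -0.5 0 2.5 -0.3" --pt "0 0 0 -0.5 0 2.5 -0.3" --pt "0 0 0 -0.5 0 2.5 -0.3"

```text
clock: 14.75
position: [468.3, -131.7, 19.1]
ee_rot: [0.95, -0.313, 0.0, -0.0]
contact_force: [-2.6, 1.2, 5.3]
gripper_width: 38.4
grasp_force: 59.7
```

```bash
python3 -c "
from h import *
go(511.7,270.5,85,91.2)
g=snap('wrist','w8.png'); print(read_state()['grasp_force'])"
```

```text
turn [-0.000e+00 -6.000e-04 -6.575e-01] shift [-204.2 -349.3  -66. ] pos [ 468.3 -131.7   19.1] j6 0.87 w 38.4 t 14.75 F [-2.6  1.2  5.3]
59.670852134004235
```

>>> carry_out --pt "0 0 0 0 0 -50 -0.3" --pt "0 0 -0.657 -204 -349 -66 -0.3" --pt "0 0 -0.657 -204 -349 -66 -0.3" --pt "0 0 -0.657 -204 -349 -66 -0.3" --pt "0 0 -0.657 -204 -349 -66 -0.3"

```text
clock: 15.42
position: [494.9, 118.6, 78.5]
ee_rot: [1.0, 0.012, 0.0, -0.0]
contact_force: [0.9, -0.5, -0.6]
gripper_width: 38.7
grasp_force: 60.9
```

```bash
python3 -c "
from h import *
go(511.7,270.5,85,91.2)"
```

```text
turn [-0.0001 -0.0003  0.0029] shift [  20.5 -151.4   -6.5] pos [494.9 118.6  78.5] j6 1.04 w 38.7 t 15.43 F [ 0.9 -0.5 -0.6]
```

>>> carry_out --pt "0 0 0 20.5 -151 -6 -0.3" --pt "0 0 0 20.5 -151 -6 -0.3" --pt "0 0 0 20.5 -151 -6 -0.3" --pt "0 0 0 20.5 -151 -6 -0.3" --pt "0 0 0 20.5 -151 -6 -0.3"

```text
clock: 16.05
position: [511.8, 267.2, 83.8]
ee_rot: [1.0, 0.01, -0.001, 0.0]
contact_force: [-0.9, -0.3, -0.8]
gripper_width: 38.2
grasp_force: 60.9
```

```bash
python3 -c "
from h import *
go(511.7,270.5,23,91.2)"
```

```text
turn [ 0.0009  0.0014 -0.0012] shift [ 0.  -3.4 60.8] pos [511.8 267.2  83.8] j6 0.83 w 38.2 t 16.05 F [-0.9 -0.3 -0.8]
```

>>> carry_out --pt "0 0 0 0 -2.5 40 -0.3" --pt "0 0 0 0 -2.5 55 -0.3" --pt "0 0 0 0 -2.5 58 -0.3" --pt "0 0 0 0 -2.5 58 -0.3" --pt "0 0 0 0 -2.5 58 -0.3"

```text
clock: 16.68
position: [513.0, 270.9, 27.3]
ee_rot: [1.0, 0.01, 0.001, -0.001]
contact_force: [0.5, -0.1, 0.1]
gripper_width: 38.8
grasp_force: 60.9
```

```bash
python3 -c "
from h import *
go(511.7,270.5,22.5,91.2)"
```

```text
turn [-0.0013 -0.0017 -0.0007] shift [-1.3  0.4  4.8] pos [513.  270.9  27.3] j6 0.83 w 38.8 t 16.68 F [ 0.5 -0.1  0.1]
```

>>> carry_out --pt "0 0 0 -1 0.4 3 -0.3" --pt "0 0 0 -1 0.4 4 -0.3" --pt "0 0 0 -1 0.4 4 -0.3" --pt "0 0 0 -1 0.4 4 0.3" --pt "0 0 0 -1 0.4 4 0.3"

```text
clock: 17.3
position: [511.5, 270.3, 22.3]
ee_rot: [1.0, 0.01, 0.0, -0.0]
contact_force: [-0.6, -0.5, 0.2]
gripper_width: 55.5
grasp_force: 0.0
```

>>> carry_out --pt "0 0 0 0 0 0 0.3" --pt "0 0 0 0 0 -20 0.3" --pt "0 0 0 0 0 -60 0.3" --pt "0 0 0 0 0 -120 0.3" --pt "0 0 0 -60 0 -160 0.3"

```text
clock: 17.92
position: [461.9, 270.6, 179.9]
ee_rot: [1.0, 0.009, 0.003, -0.002]
contact_force: [-0.9, 0.8, 0.9]
gripper_width: 55.6
grasp_force: 0.0
```

>>> carry_out --pt "0 0 0 -20 0 0 0.3" --pt "0 0 0 -20 0 0 0.3" --pt "0 0 0 -20 0 0 0.3"

```text
clock: 18.3
position: [439.8, 268.8, 176.7]
ee_rot: [1.0, 0.01, 0.0, 0.0]
contact_force: [-0.2, -0.1, -0.6]
gripper_width: 55.5
grasp_force: 0.0
```

```bash
python3 -c "
from h import *
go(535,-275,110,91.2)
g=snap('wrist','w9.png')
T=lambda x,y,z:[567+x-.02*y,271.5+.02*x+y,z]
print(proj(g,[T(-101,30,28),T(-101,-30,28),T(101,30,28),T(101,-30,28),T(60,0,18),T(8,0,18),T(-55,0,16)]).round(0))"
```

```text
turn [ 0.0001 -0.0002 -0.0006] shift [ 84.1 545.6  66.8] pos [439.8 268.8 176.7] j6 0.73 w 55.5 t 18.3 F [-0.2 -0.1 -0.6]
[[ 282.  199.]
 [ 355.  199.]
 [ 274. -103.]
 [ 363. -103.]
 [ 318.  -23.]
 [ 318.   56.]
 [ 318.  141.]]
```

View pics/w9.png

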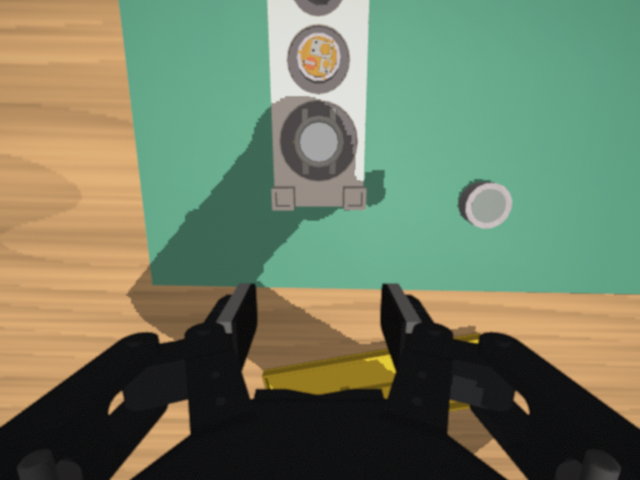

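The case lies in the large pocket at (318,140), and the sockets at (284,199) and (354,199) match the prediction. So the tray pose is (567, 271.5, 1.15°). Now the handle tray.

>>> carry_out --pt "0 0 0.35 91 545 -10 0.3" --pt "0 0 0.35 91 545 -10 0.3" --pt "0 0 0.35 91 545 -10 0.3" --pt "0 0 0.35 91 545 -10 0.3" --pt "0 0 0.35 91 545 -10 0.3"

```text
clock: 18.98
position: [497.9, -40.8, 182.1]
ee_rot: [0.986, -0.164, -0.0, 0.0]
contact_force: [1.0, 0.9, 0.0]
gripper_width: 55.5
grasp_force: 0.0
```

```bash
python3 -c "
from h import *
go(520,-265,200,71)"
```

```text
turn [0.0005 0.0003 0.0015] shift [ 93.6 205.  -17.8] pos [497.9 -40.8 182.1] j6 1.0 w 55.5 t 18.98 F [1.  0.9 0. ]
```

>>> carry_out --pt "0 0 0 94 205 -18 0.0" --pt "0 0 0 94 205 -18 0.0" --pt "0 0 0 94 205 -18 0.0" --pt "0 0 0 94 205 -18 0.0" --pt "0 0 0 94 205 -18 0.0"

```text
clock: 19.6
position: [519.8, -266.0, 199.2]
ee_rot: [0.986, -0.167, -0.001, 0.0]
contact_force: [-0.1, 0.2, -0.3]
gripper_width: 42.9
grasp_force: 0.0
```

>>> carry_out --pt "0 0 0 0 0 0 0.0" --pt "0 0 0 0 0 0 0.0"

```text
clock: 19.85
position: [519.6, -262.0, 200.2]
ee_rot: [0.987, -0.164, -0.0, -0.0]
contact_force: [-0.8, 0.6, 0.0]
gripper_width: 42.8
grasp_force: 0.0
```

```bash
python3 -c "
from h import *
go(538,-271,80,71)
g=snap('wrist','w10.png');blobs(g,21,5000)"
```

```text
turn [0.     0.0008 0.0029] shift [ 20.4   2.6 120.2] pos [ 519.6 -262.   200.2] j6 1.43 w 42.8 t 19.85 F [-0.8  0.6  0. ]
(274, 65, 95, 242) circ [ 541.1 -271.6] 116.0 rect [ 541.2 -271.5] [ 79.3 219.1] 71.2
(0, 0, 640, 480) circ [ 382.3 -217.3] 410.8 rect [ 457.8 -243.2] [752.6 489.4] 71.1
```

View pics/w10.png

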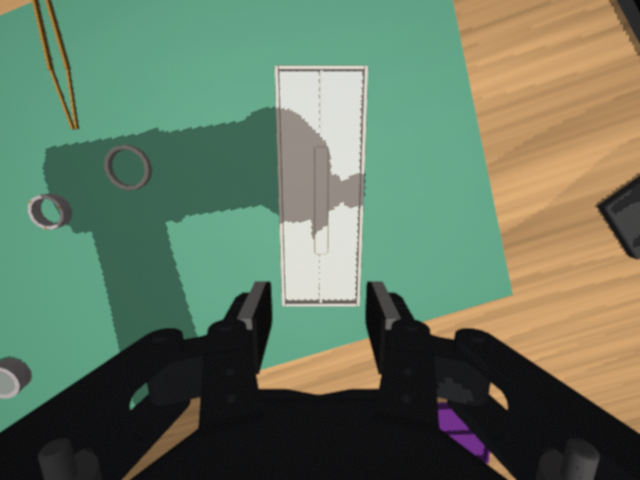

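The handle tray measures 79x219 mm at (541.2,-271.5), bar at column 321, aligned with the tool. Next I grasp the bar.

```bash
python3 -c "
from h import *
g=load('w10.png'); print(ray(g,[(321,146),(321,254)],54).round(1))
go(541.2,-271.5,42,71.2)"
```

```text
[[ 583.4 -285.9   54. ]
 [ 499.1 -257.4   54. ]]
turn [-0.      0.0004 -0.0002] shift [ 23.5   2.2 158.4] pos [ 519.7 -261.8  200.4] j6 1.43 w 42.9 t 19.9 F [ 0.2 -0.5 -0.8]
```

Bar centre comes out at (541.2,-271.6) with length 89 mm, as it should be.

>>> carry_out --pt "0 0 0 23.5 2 50 0" --pt "0 0 0 23.5 2 110 0" --pt "0 0 0 23.5 2 140 0" --pt "0 0 0 23.5 2 158 0" --pt "0 0 0 23.5 2 158 0"

```text
clock: 20.52
position: [540.4, -271.1, 41.1]
ee_rot: [0.987, -0.163, -0.002, -0.0]
contact_force: [-0.1, -0.0, 0.8]
gripper_width: 42.6
grasp_force: 0.0
```

>>> carry_out --pt "0 0 0 0 0 0 0" --pt "0 0 0 0 0 0 0"

```text
clock: 20.78
position: [542.1, -272.2, 43.9]
ee_rot: [0.986, -0.164, 0.001, 0.0]
contact_force: [-0.4, -0.0, 0.2]
gripper_width: 42.9
grasp_force: 0.0
```

```bash
python3 -c "
from h import *
go(541.2,-271.5,42,71.2)"
```

```text
turn [-0.0002 -0.0026 -0.0011] shift [-1.1 -0.4  1.9] pos [ 542.1 -272.2   43.9] j6 1.44 w 42.9 t 20.77 F [-0.4 -0.   0.2]
```

>>> carry_out --pt "0 0 0 0 0 0.5 -1" --pt "0 0 0 0 0 0.5 -1" --pt "0 0 0 0 0 0.5 -1" --pt "0 0 0 0 0 0.5 -1" --pt "0 0 0 0 0 0.5 -1"

```text
clock: 21.4
position: [541.4, -272.5, 42.6]
ee_rot: [0.986, -0.164, 0.0, 0.0]
contact_force: [-0.7, -0.2, 6.0]
gripper_width: 11.0
grasp_force: 59.8
```

>>> carry_out --pt "0 0 0 0 0 -20 -1" --pt "0 0 0 0 0 -60 -1" --pt "0 0 0 0 0 -110 -1" --pt "0 0 0 0 0 -110 -1" --pt "0 0 0 0 0 -110 -1"

```text
clock: 22.02
position: [540.1, -271.6, 150.4]
ee_rot: [0.986, -0.165, -0.001, -0.001]
contact_force: [-0.2, -0.1, -2.8]
gripper_width: 10.7
grasp_force: 58.9
```

```bash
python3 -c "
from h import *
go(567,271.5,150,91.15); print(read_state()['wrist_torque'])"
```

```text
turn [-0.0015  0.0028 -0.3507] shift [-150.9 -522.4    1.4] pos [ 540.1 -271.6  150.4] j6 1.44 w 10.7 t 22.02 F [-0.2 -0.1 -2.8]
[-0.01012108  0.0470339  -0.04973703]
```

>>> carry_out --pt "0 0 -0.35 -151 -522 1 -1" --pt "0 0 -0.35 -151 -522 1 -1" --pt "0 0 -0.35 -151 -522 1 -1" --pt "0 0 -0.35 -151 -522 1 -1" --pt "0 0 -0.35 -151 -522 1 -1"

```text
clock: 22.65
position: [554.7, 41.6, 149.0]
ee_rot: [1.0, 0.01, -0.002, 0.001]
contact_force: [1.3, 0.2, -2.1]
gripper_width: 10.9
grasp_force: 59.1
```

```bash
python3 -c "
from h import *
go(567,271.5,150,91.15)"
```

```text
turn [ 0.001   0.0045 -0.0003] shift [  16.8 -229.6   -1.3] pos [554.7  41.6 149. ] j6 1.23 w 10.9 t 22.65 F [ 1.3  0.2 -2.1]
```

>>> carry_out --pt "0 0 0 17 -229 0 -1" --pt "0 0 0 17 -229 0 -1" --pt "0 0 0 17 -229 0 -1" --pt "0 0 0 17 -229 0 -1" --pt "0 0 0 17 -229 0 -1"

```text
clock: 23.28
position: [567.4, 271.7, 148.2]
ee_rot: [1.0, 0.012, -0.002, 0.001]
contact_force: [-0.5, -0.4, -3.1]
gripper_width: 10.8
grasp_force: 59.2
```

>>> carry_out --pt "0 0 0 0 0 0 -1" --pt "0 0 0 0 0 0 -1" --pt "0 0 0 0 0 0 -1"

```text
clock: 23.65
position: [568.7, 268.0, 151.4]
ee_rot: [1.0, 0.009, -0.0, 0.0]
contact_force: [-0.1, 0.0, -1.8]
gripper_width: 11.1
grasp_force: 59.2
```

```bash
python3 -c "
from h import *
go(567,271.5,90,91.15)
g=snap('wrist','w11.png')
T=lambda x,y,z:[567+x-.02*y,271.5+.02*x+y,z]
print(proj(g,[T(101,30,28),T(101,-30,28)]).round(0))
s=read_state();p=s['position'];H=lambda x,y,z:[p[0]+x-.02*y,p[1]+.02*x+y,p[2]-42.6+z]
print(proj(g,[H(110,39,21),H(110,-39,21)]).round(0))"
```

```text
turn [ 0.0002  0.0004 -0.0014] shift [-1.6 -3.6 61.4] pos [568.7 268.  151.4] j6 0.89 w 11.1 t 23.65 F [-0.1  0.  -1.8]
[[270.  99.]
 [356.  99.]]
[[219.  34.]
 [417.  34.]]
```

View pics/w11.png

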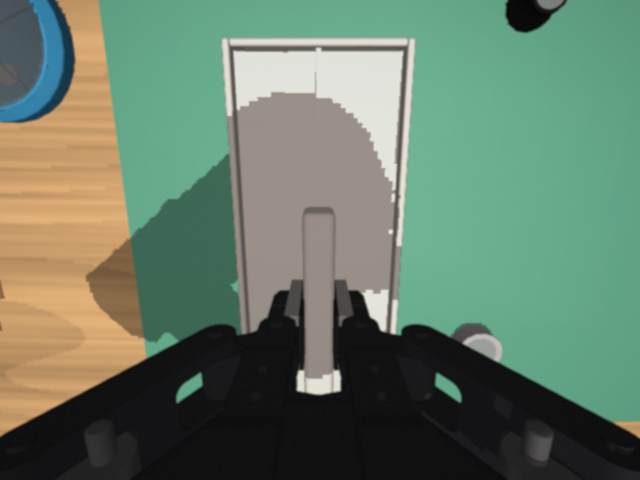

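The handle tray hangs straight, with its front corners at (223,40) and (414,40). I go down to just above the posts and settle.

>>> carry_out --pt "0 0 0 -1.5 -3.5 30 -1" --pt "0 0 0 -1.5 -3.5 55 -1" --pt "0 0 0 -1.5 -3.5 65 -1" --pt "0 0 0 -1.5 -3.5 65 -1" --pt "0 0 0 -1.5 -3.5 65 -1"

```text
clock: 24.32
position: [567.9, 273.0, 87.7]
ee_rot: [1.0, 0.01, 0.001, -0.001]
contact_force: [-0.1, 1.2, -1.4]
gripper_width: 10.9
grasp_force: 59.2
```

>>> carry_out --pt "0 0 0 0 0 0 -1" --pt "0 0 0 0 0 0 -1" --pt "0 0 0 0 0 0 -1"

```text
clock: 24.7
position: [567.1, 272.7, 86.8]
ee_rot: [1.0, 0.01, 0.0, -0.0]
contact_force: [-0.3, 0.4, -2.6]
gripper_width: 11.1
grasp_force: 59.2
```

```bash
python3 -c "
from h import *
go(567,271.5,75,91.15)
for n in ['scene','top']: snap(n,n+'2.png')
c=cv2.imread('pics/scene2.png')[150:310,370:540]; cv2.imwrite('pics/s2c.png',cv2.resize(c,None,fx=3.5,fy=3.5,interpolation=2))"
```

```text
turn [-0.0003 -0.0004  0.0002] shift [-0.2  1.2 11.8] pos [567.1 272.7  86.8] j6 0.89 w 11.1 t 24.7 F [-0.3  0.4 -2.6]
```

View pics/s2c.png

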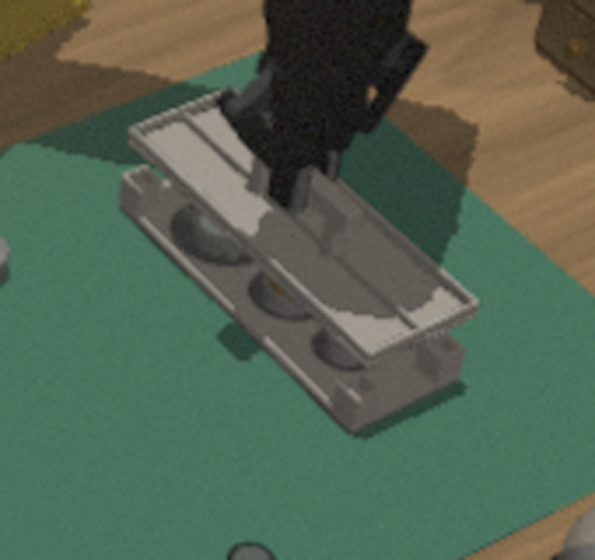

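The held tray hovers parallel above the posts, with its corners over the sockets. I lower it the last part in small steps.

>>> carry_out --pt "0 0 0 0 1 8 -1" --pt "0 0 0 0 1 13 -1" --pt "0 0 0 0 1 17 -1" --pt "0 0 0 0 1 19 -1" --pt "0 0 0 0 1 19 -1"

```text
clock: 25.42
position: [567.0, 271.6, 67.2]
ee_rot: [1.0, 0.01, -0.0, 0.0]
contact_force: [0.3, -0.2, -2.0]
gripper_width: 11.0
grasp_force: 59.2
```

```bash
python3 -c "
from h import *
go(567.2,271.5,61.6,91.15); print(read_state()['wrist_torque'])"
```

```text
turn [0.0003 0.0003 0.0002] shift [0.2 0.1 5.6] pos [567.  271.6  67.2] j6 0.89 w 11.0 t 25.43 F [ 0.3 -0.2 -2. ]
[-0.03937769 -0.02941911  0.08027179]
```

No contact at 67, so the pins have entered the sockets. I continue down.

>>> carry_out --pt "0 0 0 0 0 2 -1" --pt "0 0 0 0 0 3.5 -1" --pt "0 0 0 0 0 5 -1" --pt "0 0 0 0 0 5 -1"

```text
clock: 25.92
position: [567.0, 271.6, 62.3]
ee_rot: [1.0, 0.01, -0.0, 0.0]
contact_force: [0.9, 0.4, -1.3]
gripper_width: 10.8
grasp_force: 59.2
```

```bash
python3 -c "
from h import *
go(567.2,271.5,61.6,91.15); print(read_state()['wrist_torque'])"
```

```text
turn [0.0002 0.0002 0.0002] shift [0.2 0.1 0.7] pos [567.  271.6  62.3] j6 0.89 w 10.8 t 25.93 F [ 0.9  0.4 -1.3]
[ 0.03363546 -0.08894663 -0.02032465]
```

>>> carry_out --pt "0 0 0 0 0 1 -1" --pt "0 0 0 0 0 1.5 -1" --pt "0 0 0 0 0 1.5 -1"

```text
clock: 26.3
position: [567.2, 271.8, 61.8]
ee_rot: [1.0, 0.01, 0.0, -0.0]
contact_force: [-2.4, -0.0, 3.9]
gripper_width: 11.0
grasp_force: 60.2
```

>>> carry_out --pt "0 0 0 0 0 0 -0.3" --pt "0 0 0 0 0 0 -0.1" --pt "0 0 0 0 0 0 -0.1" --pt "0 0 0 0 0 0 -0.1"

```text
clock: 26.8
position: [567.1, 271.6, 60.8]
ee_rot: [1.0, 0.01, -0.0, 0.0]
contact_force: [1.3, 0.3, 0.1]
gripper_width: 38.4
grasp_force: 0.0
```

>>> carry_out --pt "0 0 0 0 0 -20 -0.1" --pt "0 0 0 0 0 -60 -0.1" --pt "0 0 0 -30 0 -110 -0.1" --pt "0 0 0 -80 0 -150 -0.1" --pt "0 0 0 -80 0 -150 -0.1"

```text
clock: 27.42
position: [486.3, 270.8, 215.3]
ee_rot: [1.0, 0.011, 0.003, -0.003]
contact_force: [0.4, -0.7, 0.5]
gripper_width: 38.4
grasp_force: 0.0
```

```bash
python3 -c "
from h import *
go(567.2,271.5,61.6,91.15)
g=snap('scene','scene3.png');w=snap('wrist','w12.png');T=lambda x,y,z:[567+x-.02*y,271.5+.02*x+y,z]
P=[T(x,y,19+21) for x,y in ((110,39),(110,-39),(-110,-39),(-110,39))]
print(((proj(g,P)-[370,150])*3.5).round(0).tolist(),((proj(g,np.array(P)+[0,0,9])-[370,150])*3.5).round(0).tolist());print(proj(w,P).round(0).tolist())
c=g['color'][150:310,370:540]; c=cv2.resize(c,None,fx=3.5,fy=3.5,interpolation=2)
cv2.imwrite('pics/s3c.png',c)"
```

```text
turn [-0.0052 -0.0057  0.0024] shift [ 80.1   2.  154.1] pos [486.3 270.8 215.3] j6 0.79 w 38.4 t 27.43 F [ 0.4 -0.7  0.5]
[[469.0, 330.0], [360.0, 383.0], [122.0, 155.0], [225.0, 113.0]] [[473.0, 319.0], [363.0, 372.0], [124.0, 144.0], [227.0, 102.0]]
[[270.0, -18.0], [371.0, -18.0], [361.0, 255.0], [278.0, 255.0]]
```

View pics/s3c.png

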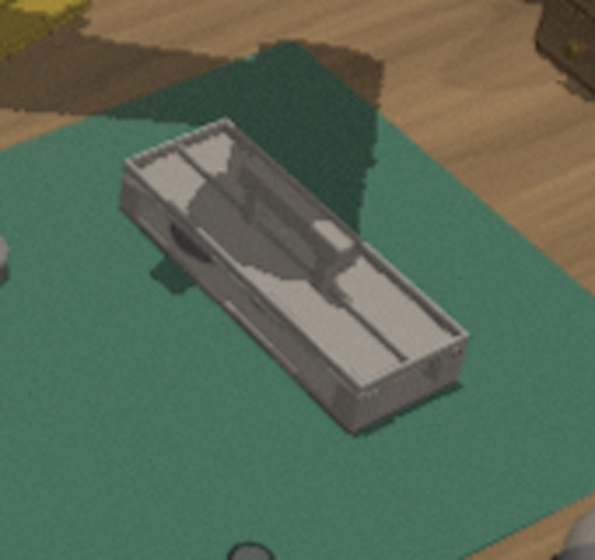

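The tray's corners are at (465,335), (362,387), (125,160) and (228,120). They fit the home height, not the 9 mm higher one, and the tray sits flush and level. I let the arm settle and hand in.

>>> carry_out --pt "0 0 0 0 0 0 -0.1" --pt "0 0 0 0 0 0 -0.1" --pt "0 0 0 0 0 0 -0.1" --pt "0 0 0 0 0 0 -0.1"

```text
clock: 28.02
position: [487.3, 269.9, 210.4]
ee_rot: [1.0, 0.01, -0.0, 0.0]
contact_force: [-0.4, -0.6, -0.1]
gripper_width: 38.1
grasp_force: 0.0
```

```bash
python3 -c "
from bench import *
print(job_done())"
```

```text
the job is handed in; nothing more can be done
None
```

The job is handed in at about 28 s on the robot clock: the case, movement and small tin are in their pockets, the white handle tray is stacked with its pins home, and I saw no contact with the five other parts; no verdict came back.

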